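# Stage a round blank in the router's feed rack

## Robot

A 6-joint arm with a two-finger parallel gripper is mounted at the origin on the work surface. World frame = base frame: x ahead of the robot, y to its left, z up, the work surface at z = 0. Lengths are in mm, angles in rad, forces in N, time in s.
With the tool pointing down it reaches from about 300 to 775 mm from the base axis. Payload 14.6 kg.
Tool frame: the origin (TCP) lies between the finger pads; the fingertips stand 11 mm ahead of it and the grasp point (between the pads) lies 8 mm behind it; z points along the fingers, y is the direction in which the jaws open and shut (so a half turn about z gives the same grasp; the last joint's range is limited). The gripper opens to 94 mm and grips with 3 to 60 N. Pads are 16 mm wide; open, the fingers measure 119 mm over their backs; the gripper's body (75 mm by 177 mm) begins 78 mm behind the grasp point.
Start: joints at [-1.371, 0.3, 1.521, -0, 1.321, -0.067], TCP at [144.999, -530.532, 191.746] pointing down, gripper open.
Joint ranges: [-3.03, 3.03], [-0.79, 2.21], [0.23, 2.52], [-1.04, 4.18], [0, 3.07], [-2.55, 2.55]. Speed limits (rad/s): [2.22, 2.22, 2.57, 3.14, 3.14, 3.14].

## Interface

Orientations are given as [roll, pitch, yaw] about the fixed x, y, z axes, in that order (R = Rz(yaw) Ry(pitch) Rx(roll)).
In Python, from cell import * gives the robot as it stands.
- The arm moves only by the tool arm_command, never from a script. Its argument "deltas" is a list of rows, each an object with "xyz": the shift along the world's x, y, z in m, a list of three; "turn": the turn, a rotation vector about the world's x, y, z in rad, a list of three. A call has 1 to 12 rows; each row shifts and turns the commanded pose from where the row before left it; what a row does not reach is not made up. A row lasts 1/8 s, in which the tool goes at most 62.5 mm and 10.7 degrees, less where a joint would pass 70% of its speed; a pose out of reach is approached as far as the arm can. A call with a gripper value outside its range is refused whole. "gripper" is the closure, from 0 (fully open) to 1 (shut), set as the call begins (left out, the last holds). The fingers move at their own pace and stop on an object; "force" is the grip in N (left out, the last holds). Time passes only in rows, so rows that do not move let the fingers close. It gives the time, the measured TCP pose, the force and the opening at its end, in the units of the state.
- read_state(): the state, without advancing time (a new reading comes with each control period).
- camera(name): name is "scene" or "top"; returns a dict with "color" (384x512x3 uint8, red, green, blue), "fx", "fy", "cx", "cy" (pixels), "rvec" (rotation vector, rad) and "tvec" (3), from world to camera coordinates, as OpenCV has them. Camera axes: x right, y down, z forward; pixel columns grow to the right and rows downward; lengths in mm; the calibration is good to about 2 mm. A picture is of the moment at which its call begins. There is no depth.
- sign_off(): hands the job in, once; it reports no verdict.
The state is a dict: "clock": time; "joints": joint angles; "qd": joint speeds; "effort": joint torques, N m; "eef_pos": TCP position; "eef_rot": TCP orientation; "wrist_force": force on the tool from outside, world axes, zero at the start; "moment": the same for the moment, N m; "finger_gap": finger opening in mm.
Only numpy, scipy, OpenCV 4.12 (cv2) and the standard library are available. Lean on these libraries where they do the work, as an engineer would, in place of code of your own. Each camera call takes 0.05 s, during which the arm holds its last target.

## Task

The next job on the router needs the longer of the two round bar blanks lying at the low end of the sloped feed rack. With your fingertips roll it up its own lane, over the spring catch and right up to the end stop, so that the catch springs up behind it and it stays there when you let go. Don't lift it out of the lane, and leave the shorter blank and everything else on the bench as they are.

Things in the scene. Friction and masses are not known exactly. Their poses are not given: they have to be found in the camera images.
- gutter: Sloped plywood gutter of the feed rack, fixed: two parallel lanes rising at 8 degrees. x: up the slope along the lanes; y: across; z: square to the lane floor. Origin: on the floor surface, midway between the lanes, at the inner face of the low front lip. Lane centre lines at y = +38 mm (left lane) and -38 mm (right lane), each 64 mm wide inside; lane walls stand 14 mm above the floor.
- lip (a point): Middle of the low front lip's inner top edge: the lip crosses both lanes at their low end, 9 mm thick (gutter x -9 to 0 mm), 12 mm above the lane floor. The walls are 12 mm thick between the lanes, 9 mm outside. The rack's base board is 300 x 180 x 12 mm.
- blank_long: The longer blank: solid aluminium round bar, 50 mm diameter, 58 mm long, about 0.3 kg, friction 0.35. Lies across its lane (left or right, it varies) against the lip's edge; rolls back there if let go below the catch. Origin: its centre, 25 mm above the lane floor; y is the bar's axis, x and z turn as it rolls. At the end stop its centre is at gutter x = 205 mm; it may settle 4 mm back on the raised catch.
- blank_short: The shorter blank: same bar, 50 mm in diameter, 36 mm long, about 0.2 kg, lying at the low end of the other lane. Origin: its centre. It stays where it is.
- stop_left (a point): Point on the face of the end stop in the middle of the left lane, 25 mm above the lane floor. The stop is an aluminium plate across both lanes, at gutter x = 230 mm, 45 mm high above the floor.
- stop_right (a point): The same point in the right lane.
- catch_left (a joint): Left lane's spring catch: steel, 12 mm wide, in a floor slot, hinged at gutter x = 139 mm, sloping up to a square end at x = 181 mm, 10 mm above the floor. 0 = sprung up, about 0.24 rad = pressed flush. A blank rolling uphill presses it down; it springs up once the blank's centre has passed x = 201 mm and then keeps the blank from rolling back. Let go sooner, the blank rolls back or rests on the pressed catch.
- catch_right (a joint): Spring catch of the right lane, the same.
- stub: Bystander: brass bar stub standing upright on the bench near the rack's low end, 32 mm in diameter, 42 mm tall. Origin: centre of its underside.
- bearing: Bystander: ball bearing lying flat beside the rack, 47 mm outside, 14 mm thick. Origin: centre of its underside.
- clamp: Bystander: hold-down clamp with a black knob, about 100 x 30 mm, 42 mm tall, beside the rack. Origin: middle of its underside.
- offcut: Bystander: pine offcut 100 x 45 x 18 mm beside the rack. Origin: centre of its underside.
- hexkey: Bystander: L-shaped hex key, about 98 x 32 mm, 6 mm thick. Origin: middle of its long leg, at bench level.
- driver: Bystander: screwdriver lying on the bench to the right.
- jar: Bystander: glass jar, 60 mm in diameter, 75 mm tall, on the bench beyond the high end of the rack. Origin: centre of its underside.
There are look-alikes about, which are no part of the job. Leave any green or turquoise look-alike of the blank_long alone.

How it is judged:
By the outcome, as a careful person would: the job done as asked, in the order asked, and still so for the second after the job is handed in, with the robot touching nothing.
It also fails if it takes over 42 s, if anything falls off the work surface, if the arm or the gripper's body presses on something with over 40 N, if the wrist force passes 120 N, or if a joint passes its speed limit or range.

## Working session

There is one attempt and no reset: what is moved stays moved. The work goes in short steps, Python scripts to look and compute and a tool call to move; the robot and the scene stay as the last step left them, time stands still between calls to the robot, and variables do not carry over. Pictures are saved under pics/ and viewed, and the job is handed in when it is done.

Besides the shell and the picture viewer there is one more tool, called after "Call:" by a JSON object that holds its "op" and its "data", one argument or row to a line. arm_command: Moves the arm, as the interface text tells. Its arguments: {"type":"object","properties":{"deltas":{"type":"array","items":{"type":"object","properties":{"xyz":{"type":"array","items":{"type":"number"}},"turn":{"type":"array","items":{"type":"number"}}}}},"gripper":{"type":"number"},"force":{"type":"number"}},"required":["deltas"]}

```bash
mkdir -p pics
python3 - <<'E'
from cell import *
import cv2
for n in("scene","top"):
    c=camera(n); cv2.imwrite(f"pics/{n}0.png",cv2.cvtColor(c["color"],cv2.COLOR_RGB2BGR))
    print(n,{k:c[k] for k in c if k!="color"})
print(read_state())
E
```

```text
scene {'fx': 414.75621018030404, 'fy': 414.75621018030404, 'cx': 253.14222835573736, 'cy': 196.09614233552642, 'rvec': array([ 1.86262136,  1.54228958, -0.67290062]), 'tvec': array([ -36.04436155, -323.44639974, 1499.37143877])}
top {'fx': 403.8447194448781, 'fy': 403.8447194448781, 'cx': 262.88512532248393, 'cy': 194.02264262241357, 'rvec': array([ 2.11370723, -2.10712189,  0.18315276]), 'tvec': array([-44.72214926, 558.74407567, 969.09926963])}
{'clock': 0.1, 'joints': array([-1.37058708e+00,  3.00396280e-01,  1.52151552e+00,  4.41620540e-06,
        1.32070166e+00, -6.66028597e-02]), 'qd': array([ 7.22120681e-04, -5.84349512e-04, -2.79833122e-03, -7.80500287e-05,
       -9.06663910e-04, -3.29044672e-04]), 'effort': array([ 1.21961995e-03, -5.32646048e+01, -3.53284800e+01,  7.09606125e-02,
        2.35157524e-02, -6.25227017e-05]), 'eef_pos': array([ 144.95898814, -530.29555556,  191.25511268]), 'eef_rot': array([-3.14057440e+00, -7.22065284e-05,  2.66810978e-01]), 'wrist_force': array([ 0.44890401,  0.338539  , -0.25476161]), 'moment': array([ 0.00752523, -0.0194722 ,  0.00623795]), 'finger_gap': 94.26590046645778}
```

View pics/scene0.png

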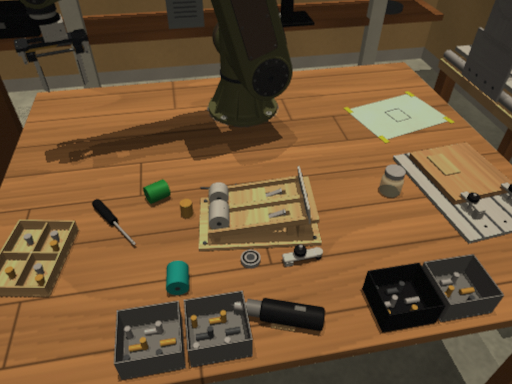

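View pics/top0.png

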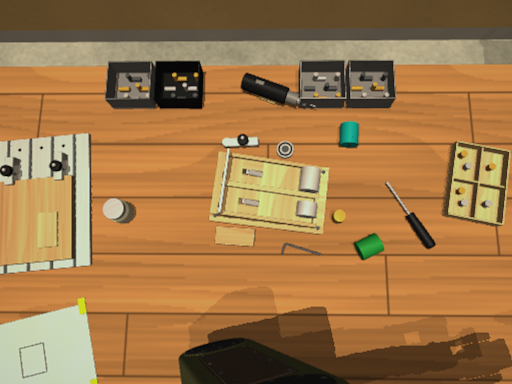

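Run:
```python
import cv2
a=cv2.imread("pics/top0.png")[130:250,200:350]; cv2.imwrite("pics/topc.png",cv2.resize(a,None,fx=5,fy=5,interpolation=cv2.INTER_CUBIC))
a=cv2.imread("pics/scene0.png")[160:270,185:335]; cv2.imwrite("pics/scenec.png",cv2.resize(a,None,fx=5,fy=5,interpolation=cv2.INTER_CUBIC))
```

```text
(no output)
```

View pics/topc.png

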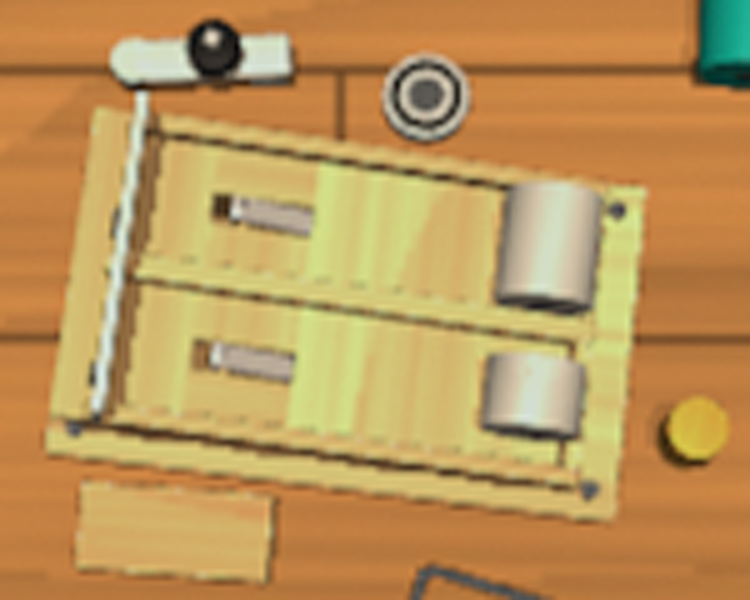

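View pics/scenec.png

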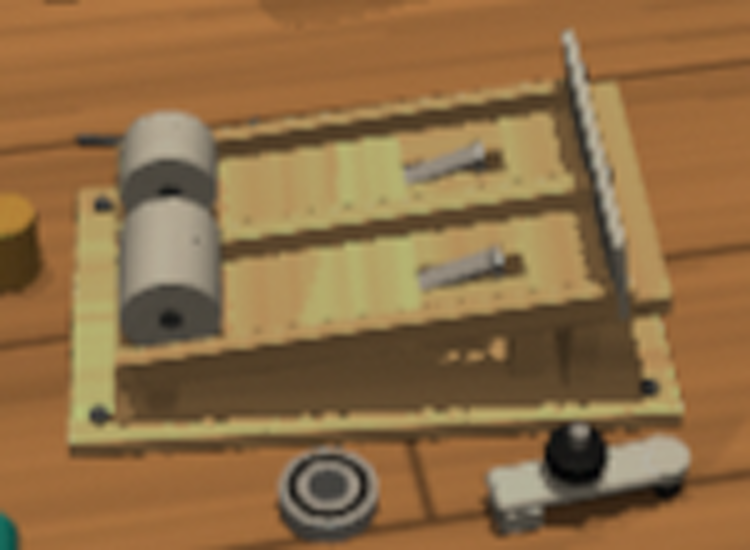

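```bash
cat > h.py <<'E'
import numpy as np, cv2
from scipy.optimize import least_squares
from scipy.spatial.transform import Rotation as R
C={'top':(403.8447,262.885,194.0226,[2.11370723,-2.10712189,0.18315276],[-44.72214926,558.74407567,969.09926963]),
'scene':(414.7562,253.1422,196.0961,[1.86262136,1.54228958,-0.67290062],[-36.04436155,-323.44639974,1499.37143877])}
def proj(n,P):
    f,cx,cy,r,t=C[n]; K=np.array([[f,0,cx],[0,f,cy],[0,0,1.]])
    return cv2.projectPoints(np.asarray(P,float).reshape(-1,1,3),np.array(r),np.array(t),K,None)[0][:,0]
def G(p): # x,y,z,yaw,pitch
    return R.from_euler('ZY',[p[3],-p[4]]).as_matrix(),np.array(p[:3])
def g2w(p,Q):
    A,t=G(p); return np.asarray(Q,float)@A.T+t
E
cat > fit.py <<'E'
from h import *
o={'top':(200,130),'scene':(185,160)}
D=[('top',(233,210),(181,-38,10)),('top',(312,218),(139,-38,0)),('top',(213,358),(181,38,10)),('top',(293,365),(139,38,0)),
('top',(143,93),(231,-79,45)),('top',(97,412),(231,79,45)),
('scene',(500,256),(181,-38,10)),('scene',(420,280),(139,-38,0)),('scene',(480,153),(181,38,10)),('scene',(407,172),(139,38,0)),
('scene',(570,35),(231,79,45)),('scene',(622,240),(231,-79,45)),
('scene',(170,320),(21.35,-67,25)),('scene',(170,190),(21.35,20,25)),]
px=np.array([np.array(d[1])/5+o[d[0]] for d in D]); Q=np.array([d[2] for d in D],float)
top=np.array([d[0]=='top' for d in D])
def res(p):
    W=g2w(p,Q); return np.where(top[:,None],proj('top',W),proj('scene',W))-px
for free in (0,1):
    f=lambda p: res(np.r_[p[:4],p[4] if free else np.radians(8)]).ravel()
    s=least_squares(f,[500,-100,30,1.5,.14],loss='soft_l1'); p=s.x
    print(np.round(p,3)); print(np.round(f(p).reshape(-1,2),1).tolist())
    if not free: p[4]=np.radians(8); np.save('p.npy',p)
p=np.load('p.npy')
print('blank',g2w(p,[[21.35,-38,25],[205,-38,25],[21.35,38,25],[0,0,0],[230,-38,45]]).round(1), 'R',G(p)[0].round(4))
f,cx,cy,r,t=C['top'];print('cam',-R.from_rotvec(r).as_matrix().T@t)
E
python3 fit.py
```

```text
[ 5.54738e+02 -1.72898e+02  3.41860e+01 -2.99690e+01  1.40000e-01]
[[-0.3, -0.8], [-0.2, 1.0], [-0.5, -1.0], [-0.3, 0.7], [0.9, 0.1], [0.5, -0.3], [0.4, -0.8], [-0.2, -0.3], [0.8, -1.0], [-0.3, 0.4], [-1.0, -0.7], [-1.4, 1.2], [0.7, 0.1], [0.5, 1.1]]
[ 5.56893e+02 -1.74368e+02  3.96890e+01  1.45800e+00  1.04000e-01]
[[-0.4, -0.9], [-0.1, 0.7], [-0.2, -1.0], [0.2, 0.4], [0.1, 0.3], [0.4, -0.1], [0.6, -0.5], [-0.3, -0.3], [0.6, -0.6], [-0.7, 0.5], [-0.9, -0.0], [-0.6, 1.8], [0.8, -0.7], [0.2, 0.3]]
blank [[ 594.6 -160.1   61.9]
 [ 617.1   20.4   87.5]
 [ 519.2 -150.7   61.9]
 [ 554.7 -172.9   34.2]
 [ 619.8   42.2  110.8]] R [[ 0.1225 -0.9923 -0.0172]
 [ 0.9827  0.1237 -0.1381]
 [ 0.1392  0.      0.9903]]
cam [ 362.0932431   -64.23547847 1057.40753437]
```

```bash
cat > ov.py <<'E'
from h import *
import sys
p=np.load('p.npy')
def draw(n,src,out,off,wh,s=5,bx=21.35):
    im=cv2.imread(src)[off[1]:off[1]+wh[1],off[0]:off[0]+wh[0]]; im=cv2.resize(im,None,fx=s,fy=s,interpolation=cv2.INTER_CUBIC)
    def L(pts,c):
        u=(proj(n,g2w(p,pts))-off+0.5)*s; cv2.polylines(im,[np.int32(u)],False,c,1)
    for y in(-70,-6,6,70): L([(0,y,14),(228,y,14)],(255,0,0))
    L([(0,-70,12),(0,70,12)],(0,0,255)); L([(-9,-70,12),(-9,70,12)],(0,0,255))
    L([(230,-79,45),(230,79,45)],(255,0,255))
    a=np.linspace(0,2*np.pi,40)
    for y0,h,b in((-38,29,bx),(38,18,21.35)):
        for e in(-h,h): L([(b+25*np.cos(t),y0+e,25+25*np.sin(t)) for t in a],(0,200,0))
    for y in(-38,38): L([(139,y-6,0),(181,y-6,10),(181,y+6,10),(139,y+6,0)],(255,255,0))
    cv2.imwrite(out,im)
if __name__=="__main__":
    draw('top','pics/top0.png','pics/ovt.png',(200,130),(150,120))
    draw('scene','pics/scene0.png','pics/ovs.png',(185,160),(150,110))
E
python3 ov.py
```

```text
(no output)
```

View pics/ovt.png

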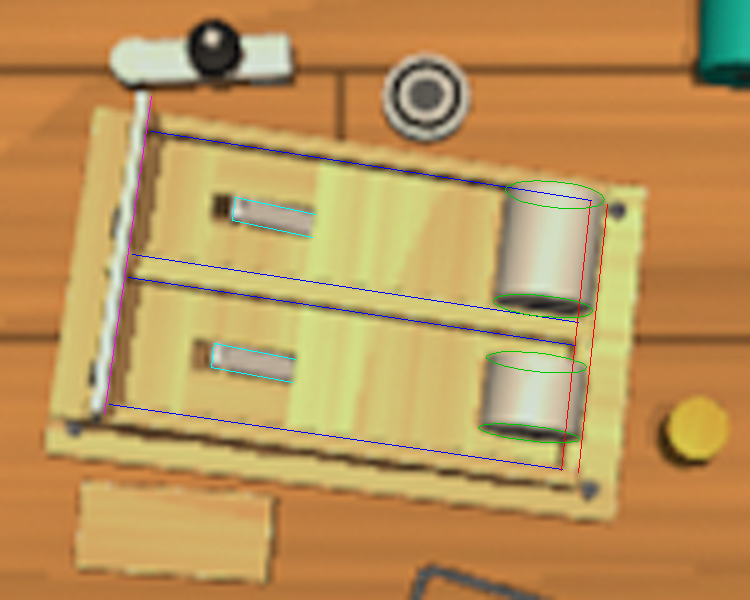

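View pics/ovs.png

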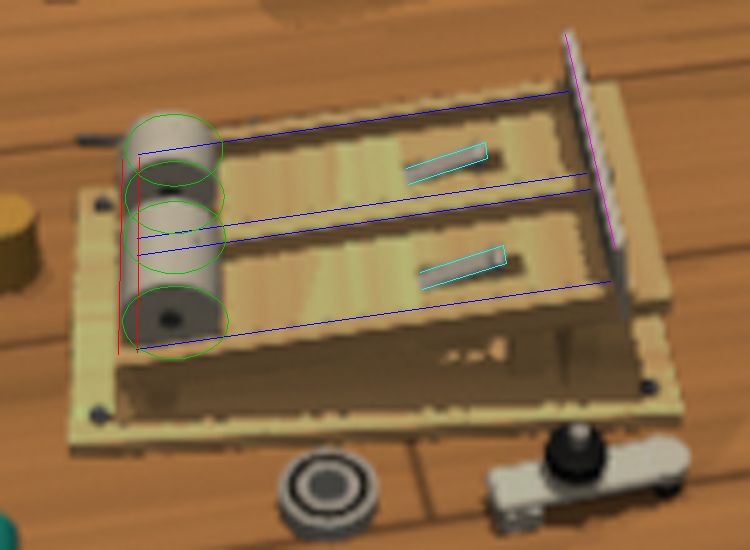

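Call:
{"op": "arm_command", "data": {
  "deltas": [
    {"xyz": [0.037,0.026,0],"turn": [0,0,0.098]},
    {"xyz": [0.037,0.026,0],"turn": [0,0,0.098]},
    {"xyz": [0.037,0.026,0],"turn": [0,0,0.098]},
    {"xyz": [0.037,0.026,0],"turn": [0,0,0.098]},
    {"xyz": [0.037,0.026,0],"turn": [0,0,0.098]},
    {"xyz": [0.037,0.026,0],"turn": [0,0,0.098]},
    {"xyz": [0.037,0.026,0],"turn": [0,0,0.098]},
    {"xyz": [0.037,0.026,0],"turn": [0,0,0.098]},
    {"xyz": [0.037,0.026,0],"turn": [0,0,0.098]},
    {"xyz": [0.037,0.026,0],"turn": [0,0,0.098]},
    {"xyz": [0.037,0.026,0],"turn": [0,0,0.098]},
    {"xyz": [0.037,0.026,0],"turn": [0,0,0.098]}
  ],
  "gripper": 0.78,
  "force": 20
}}

```text
clock: 1.6
eef_pos: [590.0, -217.5, 191.4]
eef_rot: [-3.141, -0.0, 1.446]
wrist_force: [0.6, -1.0, -0.9]
finger_gap: 20.5
```

Call:
{"op": "arm_command", "data": {
  "deltas": [
    {"xyz": [-0.002,0,-0.03]},
    {"xyz": [0,0,-0.03]},
    {"xyz": [0,0,-0.03]},
    {"xyz": [0,0,-0.02]},
    {"xyz": [0,0,-0.01]},
    {"xyz": [0,0,-0.006]},
    {"xyz": [0,0,0]}
  ]
}}

```text
validation failed for argument at $.de...
```

Run:
```python
from cell import *
import cv2
for n,o in(("scene",(185,100)),("top",(200,130))):
    c=camera(n)["color"][o[1]:o[1]+120+(50 if n=='scene' else 0),o[0]:o[0]+150]; cv2.imwrite(f"pics/{n}1.png",cv2.cvtColor(cv2.resize(c,None,fx=3.5,fy=3.5,interpolation=2),cv2.COLOR_RGB2BGR))
s=read_state();print(s["eef_pos"],s["wrist_force"])
```

```text
[ 591.12963417 -215.75300812  190.71397512] [-1.21152984  0.00470009 -0.77738289]
```

View pics/scene1.png

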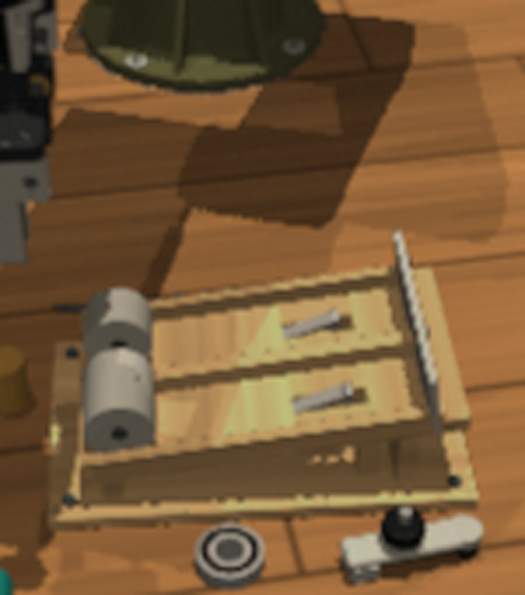

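View pics/top1.png

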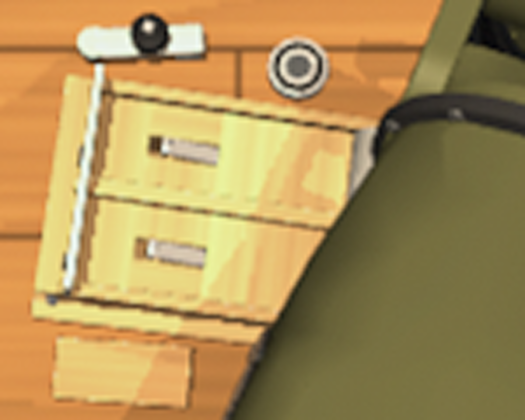

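The scene view shows the fingers still high, left of the rack (crop 20,230). The call was refused because the "turn" fields were missing, so I'm resending it.

Call:
{"op": "arm_command", "data": {
  "deltas": [
    {"xyz": [-0.003,0,-0.03],"turn": [0,0,0]},
    {"xyz": [0,0,-0.03],"turn": [0,0,0]},
    {"xyz": [0,0,-0.03],"turn": [0,0,0]},
    {"xyz": [0,0,-0.02],"turn": [0,0,0]},
    {"xyz": [0,0,-0.01],"turn": [0,0,0]},
    {"xyz": [0,0,-0.006],"turn": [0,0,0]},
    {"xyz": [0,0,0],"turn": [0,0,0]}
  ]
}}

```text
clock: 2.58
eef_pos: [586.0, -218.7, 65.9]
eef_rot: [3.142, 0.0, 1.443]
wrist_force: [-0.3, -0.2, 0.0]
finger_gap: 20.9
```

Run:
```python
from cell import *
import cv2
for n,o in(("scene",(185,100)),):
    c=camera(n)["color"][o[1]:o[1]+170,o[0]:o[0]+150]; cv2.imwrite(f"pics/{n}2.png",cv2.cvtColor(cv2.resize(c,None,fx=3.5,fy=3.5,interpolation=2),cv2.COLOR_RGB2BGR))
s=read_state();print(s["eef_pos"],s["wrist_force"])
```

```text
[ 586.18773001 -218.67642526   66.31528133] [-0.33393351 -0.47528288  0.72686246]
```

View pics/scene2.png

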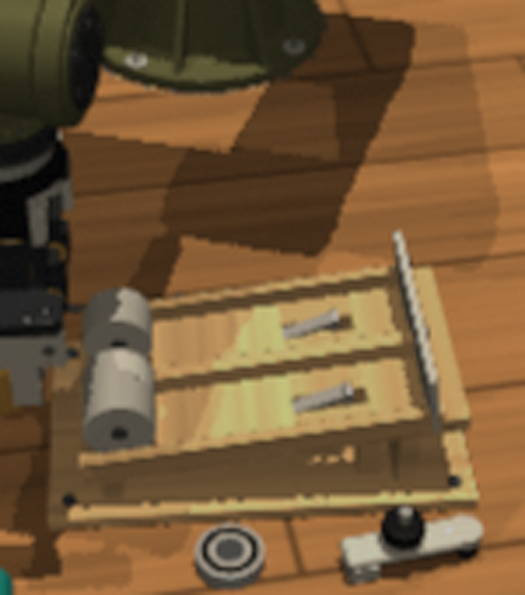

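Call:
{"op": "arm_command", "data": {
  "deltas": [
    {"xyz": [0.0016,0.009,-0.001],"turn": [0,0,0]},
    {"xyz": [0.0012,0.009,-0.001],"turn": [0,0,0]},
    {"xyz": [0.0005,0.004,0],"turn": [0,0,0]},
    {"xyz": [0.0005,0.004,0.0005],"turn": [0,0,0]},
    {"xyz": [0.0005,0.004,0.0005],"turn": [0,0,0]},
    {"xyz": [0.0005,0.004,0.0005],"turn": [0,0,0]},
    {"xyz": [0.0007,0.006,0.0009],"turn": [0,0,0]},
    {"xyz": [0.0007,0.006,0.0009],"turn": [0,0,0]}
  ]
}}

```text
clock: 3.62
eef_pos: [593.1, -173.8, 68.8]
eef_rot: [3.138, 0.002, 1.442]
wrist_force: [-1.0, -7.5, 10.8]
finger_gap: 20.6
```

```bash
cat > snap.py <<'E'
from cell import *
import cv2,sys
k=sys.argv[1]
for n,o in(("scene",(185,140)),):
    c=camera(n)["color"][o[1]:o[1]+130,o[0]:o[0]+150]; cv2.imwrite(f"pics/{n}{k}.png",cv2.cvtColor(cv2.resize(c,None,fx=4.5,fy=4.5,interpolation=2),cv2.COLOR_RGB2BGR))
s=read_state();print(s["clock"],s["eef_pos"],s["wrist_force"])
E
python3 snap.py 3
```

```text
3.675 [ 593.27170894 -173.12108992   69.00771014] [-0.71909413 -5.40341496 10.46819292]
```

View pics/scene3.png

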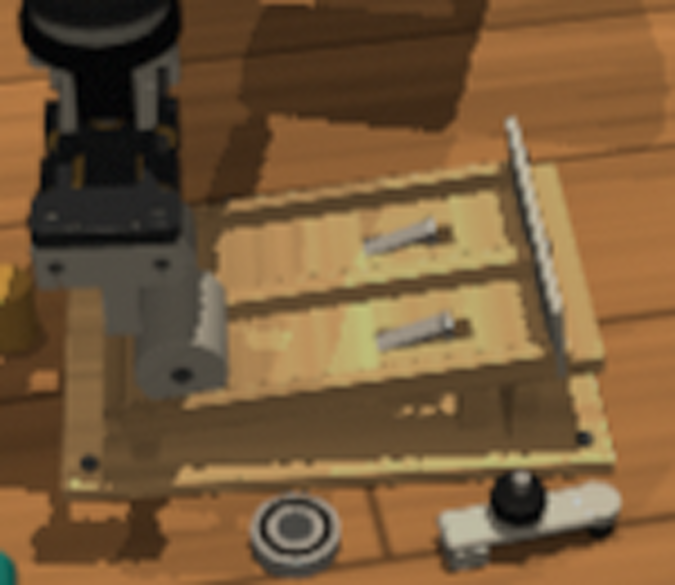

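```bash
python3 - <<'E'
from h import *
p=np.load('p.npy')
for x in (15,18,21.35,30,34,38,42,46): print(x,g2w(p,[[x,-67,25]]).round(1),proj('scene',g2w(p,[[x,-67,25]])).round(1))
u=np.array([.1236,.9923,0])
for T in([586.2,-218.7,66.3],[593.2,-173.1,69]):
    T=np.array(T); v=np.array([.9923,-.1236,0])*22
    for k in(-12,-8,8,12): print(k,proj('scene',[T+u*k+v-[0,0,11],T+u*k+v+[0,0,20]]).round(1).tolist())
E
python3 - <<'E'
import cv2
a=cv2.imread('pics/scene3.png')[200:420,0:280];cv2.imwrite('pics/s3c.png',cv2.resize(a,None,fx=2.6,fy=2.6))
E
```

```text
15 [[ 622.6 -169.9   61. ]] [[217.  224.5]]
18 [[ 623.  -166.9   61.4]] [[218.3 224.3]]
21.35 [[ 623.4 -163.7   61.9]] [[219.7 224.1]]
30 [[ 624.5 -155.2   63.1]] [[223.3 223.6]]
34 [[ 625.  -151.2   63.7]] [[224.9 223.3]]
38 [[ 625.4 -147.3   64.2]] [[226.6 223.1]]
42 [[ 625.9 -143.4   64.8]] [[228.2 222.9]]
46 [[ 626.4 -139.4   65.3]] [[229.9 222.6]]
-12 [[189.9, 224.9], [188.6, 215.8]]
-8 [[191.6, 224.8], [190.3, 215.7]]
8 [[198.3, 224.5], [197.2, 215.4]]
12 [[200.0, 224.4], [198.9, 215.3]]
-12 [[209.2, 223.6], [208.3, 214.5]]
-8 [[210.9, 223.6], [210.0, 214.4]]
8 [[217.6, 223.3], [216.9, 214.1]]
12 [[219.3, 223.2], [218.6, 214.0]]
```

View pics/s3c.png

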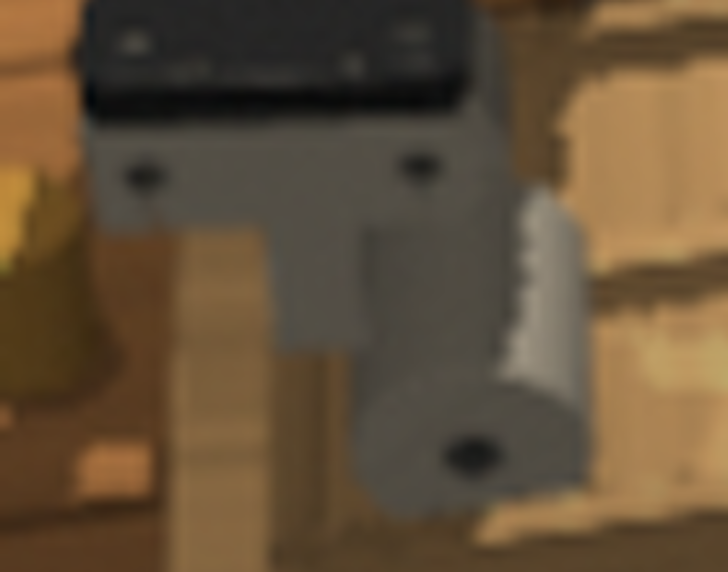

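The hole in the near end of the blank (225.4, 223.3) puts the blank at gutter x≈34.5. The finger's visible lower edge is about 9 px higher than I predicted. The force (10 N up, 5 N back) also fits a contact well above the bar's centre. So the fingertips sit higher than I assumed. I'll back off gently, lower the tool and look again.

Call:
{"op": "arm_command", "data": {
  "deltas": [
    {"xyz": [-0.0005,-0.004,0],"turn": [0,0,0]},
    {"xyz": [-0.0005,-0.004,0],"turn": [0,0,0]},
    {"xyz": [-0.0005,-0.004,0],"turn": [0,0,0]},
    {"xyz": [-0.0005,-0.004,0],"turn": [0,0,0]},
    {"xyz": [-0.0012,-0.01,0],"turn": [0,0,0]},
    {"xyz": [-0.0014,-0.011,-0.004],"turn": [0,0,0]},
    {"xyz": [0,0,-0.006],"turn": [0,0,0]},
    {"xyz": [0,0,0],"turn": [0,0,0]}
  ]
}}

```text
clock: 4.68
eef_pos: [587.2, -209.4, 56.2]
eef_rot: [-3.14, -0.0, 1.443]
wrist_force: [-0.9, -0.6, -0.3]
finger_gap: 20.7
```

```bash
python3 snap.py 4
python3 - <<'E'
from cell import *
import cv2
for n in("scene","top"):
    c=camera(n)["color"]; cv2.imwrite(f"pics/{n}5.png",cv2.cvtColor(c,cv2.COLOR_RGB2BGR))
a=cv2.imread("pics/scene5.png")[130:250,160:260]; a=cv2.convertScaleAbs(a,alpha=2.2,beta=20)
cv2.imwrite("pics/scene5c.png",cv2.resize(a,None,fx=5,fy=5,interpolation=2))
E
```

```text
4.725 [ 587.4496495  -209.28527058   56.63512206] [-0.44682693 -0.47573279  0.56868762]
```

View pics/scene5c.png

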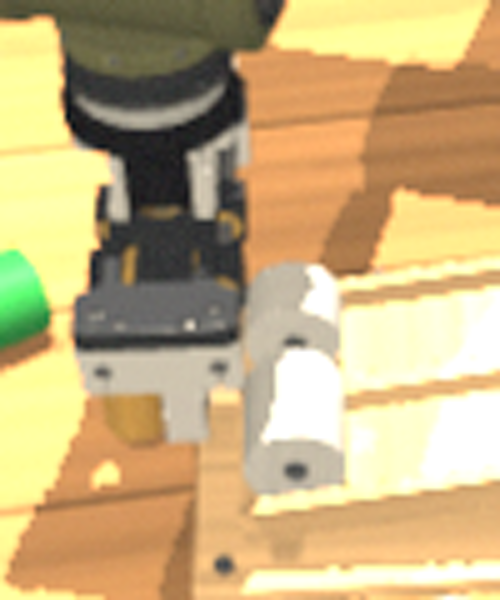

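Run:
```python
import cv2
a=cv2.imread("pics/top5.png")[120:300,230:400]; a=cv2.convertScaleAbs(a,alpha=1.8,beta=20)
cv2.imwrite("pics/top5c.png",cv2.resize(a,None,fx=3.3,fy=3.3,interpolation=2))
a=cv2.imread("pics/scene5.png")[200:230,180:230]; a=cv2.convertScaleAbs(a,alpha=2,beta=20)
cv2.imwrite("pics/scene5d.png",cv2.resize(a,None,fx=14,fy=14,interpolation=0))
```

```text
(no output)
```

View pics/top5c.png

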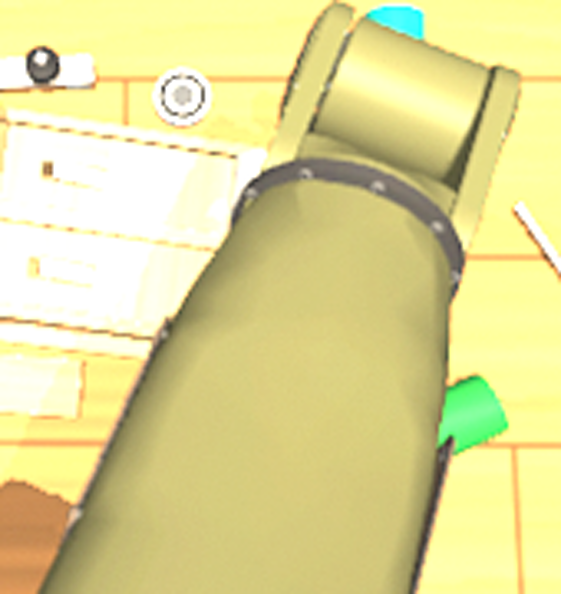

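View pics/scene5d.png

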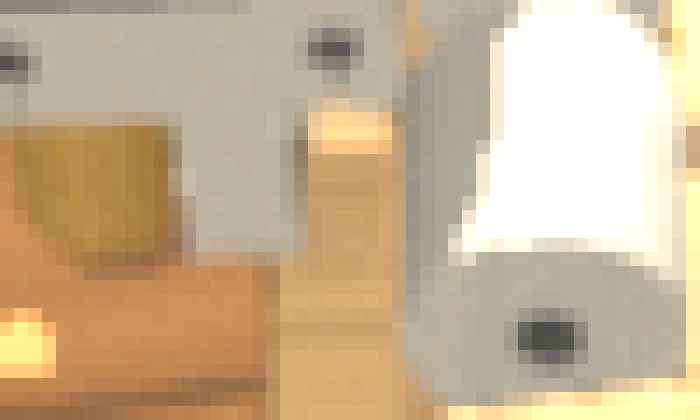

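Call:
{"op": "arm_command", "data": {
  "deltas": [
    {"xyz": [0.0005,0,-0.007],"turn": [0,0,0]},
    {"xyz": [0.0005,0,-0.007],"turn": [0,0,0]},
    {"xyz": [0,0,0],"turn": [0,0,0]},
    {"xyz": [0.0005,0.004,0],"turn": [0,0,0]},
    {"xyz": [0.0005,0.004,0],"turn": [0,0,0]},
    {"xyz": [0.0003,0.002,0],"turn": [0,0,0]},
    {"xyz": [0.0003,0.002,0],"turn": [0,0,0]}
  ]
}}

```text
clock: 5.7
eef_pos: [590.3, -197.3, 43.1]
eef_rot: [3.141, 0.0, 1.443]
wrist_force: [0.8, -0.7, -0.3]
finger_gap: 20.8
```

```bash
python3 snap.py 6;  python3 - <<'E'
import cv2
a=cv2.imread('pics/scene6.png')[200:450,0:280];cv2.imwrite('pics/s6c.png',cv2.convertScaleAbs(cv2.resize(a,None,fx=2.2,fy=2.2),alpha=1.7,beta=10))
E
```

```text
5.75 [ 590.29002638 -197.16329573   43.1361837 ] [-0.30448655  0.45623848  0.30566175]
```

View pics/s6c.png

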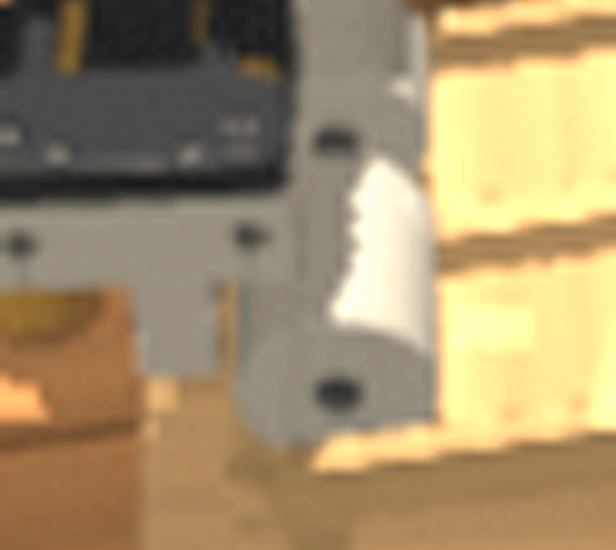

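Run:
```python
from h import *
T=np.array([590.3,-197.2,43.1]);u=np.array([.1236,.9923,0]);v=np.array([.9923,-.1236,0])
for vv in(0,10,22):
  for dz in(-11,0,11): print(vv,dz,proj('scene',[T+u*k+v*vv+[0,0,dz] for k in(-8,8)]).round(1).tolist())
for dz in (78-8,86,100):print('body',dz,proj('scene',[T+u*k+v*88+[0,0,dz] for k in(-37,37)]).round(1).tolist())
# T from s6: finger bottom 222.3
```

```text
0 -11 [[201.8, 224.8], [208.3, 224.5]]
0 0 [[201.4, 221.7], [208.0, 221.4]]
0 11 [[201.1, 218.6], [207.7, 218.3]]
10 -11 [[201.7, 227.8], [208.2, 227.5]]
10 0 [[201.3, 224.7], [207.9, 224.4]]
10 11 [[200.9, 221.6], [207.6, 221.3]]
22 -11 [[201.6, 231.4], [208.2, 231.1]]
22 0 [[201.2, 228.3], [207.8, 228.0]]
22 11 [[200.8, 225.2], [207.5, 224.9]]
body 70 [[184.4, 229.2], [218.4, 227.6]]
body 86 [[183.5, 224.1], [218.0, 222.6]]
body 100 [[182.8, 219.6], [217.7, 218.0]]
```

Call:
{"op": "arm_command", "data": {
  "deltas": [
    {"xyz": [0.0004,0.003,-0.001],"turn": [0,0,0]},
    {"xyz": [0.0004,0.003,0.0002],"turn": [0,0,0]},
    {"xyz": [0.0004,0.003,0.0004],"turn": [0,0,0]},
    {"xyz": [0.0004,0.003,0.0004],"turn": [0,0,0]},
    {"xyz": [0.0005,0.004,0.0006],"turn": [0,0,0]},
    {"xyz": [0.0005,0.004,0.0006],"turn": [0,0,0]}
  ]
}}

```text
clock: 6.5
eef_pos: [592.8, -177.3, 44.3]
eef_rot: [3.142, 0.0, 1.443]
wrist_force: [-0.4, -1.7, 0.8]
finger_gap: 21.0
```

```bash
python3 snap.py 7
```

```text
6.55 [ 592.89832462 -176.73342805   44.34549167] [1.0892815  0.40731196 0.13466168]
```

View pics/scene7.png

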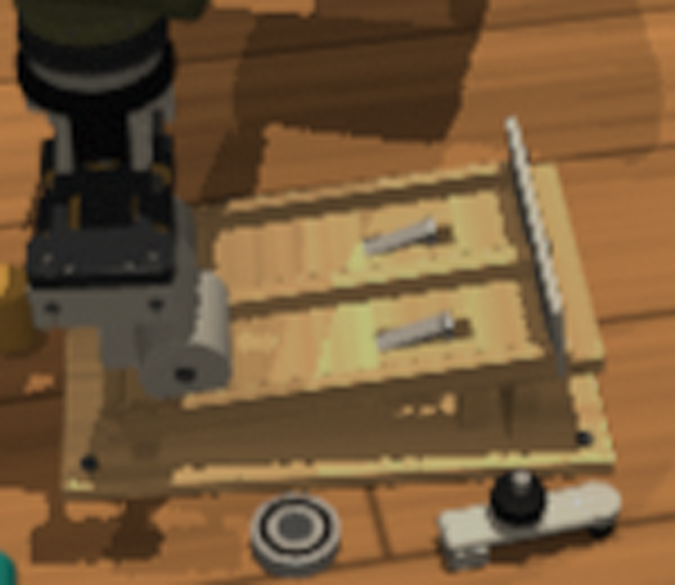

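Call:
{"op": "arm_command", "data": {
  "deltas": [
    {"xyz": [0.0008,0.006,0.0008],"turn": [0,0,0]},
    {"xyz": [0.001,0.008,0.0011],"turn": [0,0,0]},
    {"xyz": [0.0011,0.009,0.0013],"turn": [0,0,0]},
    {"xyz": [0.0011,0.009,0.0013],"turn": [0,0,0]},
    {"xyz": [0.0011,0.009,0.0013],"turn": [0,0,0]},
    {"xyz": [0.0011,0.009,0.0013],"turn": [0,0,0]},
    {"xyz": [0.0011,0.009,0.0013],"turn": [0,0,0]},
    {"xyz": [0.0011,0.009,0.0013],"turn": [0,0,0]},
    {"xyz": [0.0011,0.009,0.0013],"turn": [0,0,0]},
    {"xyz": [0.0011,0.009,0.0013],"turn": [0,0,0]},
    {"xyz": [0.0011,0.009,0.0013],"turn": [0,0,0]},
    {"xyz": [0.0011,0.009,0.0013],"turn": [0,0,0]}
  ]
}}

```text
clock: 8.05
eef_pos: [605.7, -73.0, 59.2]
eef_rot: [-3.142, 0.0, 1.443]
wrist_force: [-0.9, -3.5, 2.0]
finger_gap: 20.8
```

```bash
python3 snap.py 8
```

```text
8.1 [605.84884542 -71.99905029  59.44152962] [-0.22643859  0.41020148  0.40521438]
```

View pics/scene8.png

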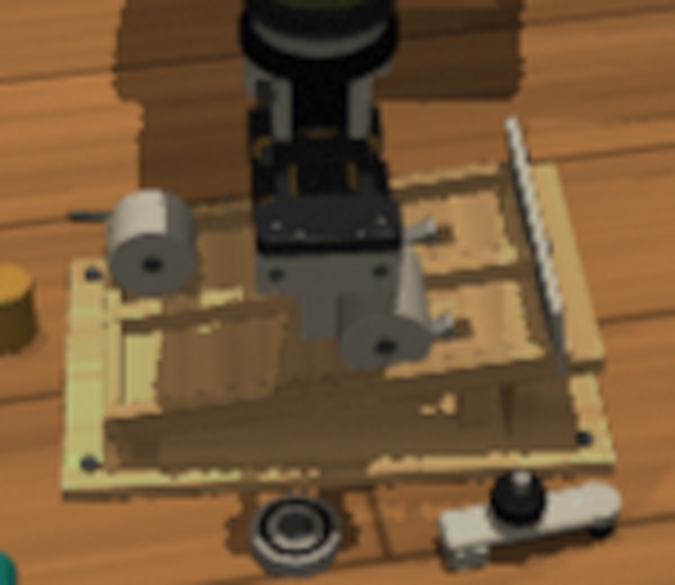

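Call:
{"op": "arm_command", "data": {
  "deltas": [
    {"xyz": [0.0007,0.006,0.0009],"turn": [0,0,0]},
    {"xyz": [0.0007,0.006,0.0008],"turn": [0,0,0]},
    {"xyz": [0.0007,0.006,0.0009],"turn": [0,0,0]},
    {"xyz": [0.0007,0.006,0.0008],"turn": [0,0,0]},
    {"xyz": [0.0007,0.006,0.0009],"turn": [0,0,0]},
    {"xyz": [0.0007,0.006,0.0008],"turn": [0,0,0]},
    {"xyz": [0.0007,0.006,0.0009],"turn": [0,0,0]},
    {"xyz": [0.0005,0.004,0.0005],"turn": [0,0,0]},
    {"xyz": [0.0005,0.004,0.0006],"turn": [0,0,0]}
  ]
}}

```text
clock: 9.22
eef_pos: [611.4, -23.1, 66.1]
eef_rot: [-3.141, -0.0, 1.443]
wrist_force: [-0.2, 0.1, -0.3]
finger_gap: 20.4
```

```bash
python3 snap.py 9
```

```text
9.275 [611.54785353 -22.74999465  66.26516322] [-0.18355089 -0.59052367  0.00517701]
```

View pics/scene9.png

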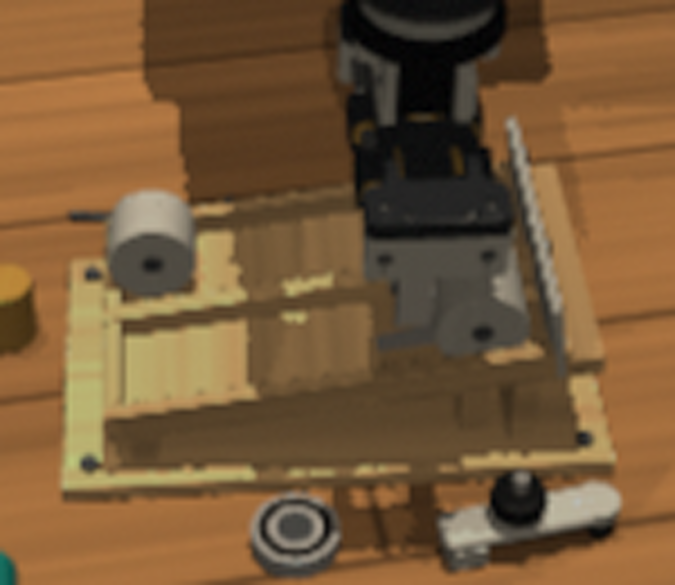

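Call:
{"op": "arm_command", "data": {
  "deltas": [
    {"xyz": [0.0004,0.003,0.0004],"turn": [0,0,0]},
    {"xyz": [0.0004,0.003,0.0004],"turn": [0,0,0]},
    {"xyz": [0.0003,0.002,0.0003],"turn": [0,0,0]},
    {"xyz": [0.0002,0.002,0.0003],"turn": [0,0,0]}
  ]
}}

```text
clock: 9.78
eef_pos: [612.9, -13.6, 67.8]
eef_rot: [3.141, 0.0, 1.443]
wrist_force: [-0.1, -3.8, 1.6]
finger_gap: 21.0
```

```bash
python3 -c "
from h import *
p=np.load('p.npy')
for x in (185,190,195,200,205): print(x,proj('scene',g2w(p,[[x,-67,25]])).round(1))"
```

```text
185 [[288.1 214.3]]
190 [[290.2 214. ]]
195 [[292.3 213.7]]
200 [[294.4 213.4]]
205 [[296.5 213.1]]
```

Call:
{"op": "arm_command", "data": {
  "deltas": [
    {"xyz": [0.0002,0.002,0.0003],"turn": [0,0,0]},
    {"xyz": [0.0002,0.002,0.0003],"turn": [0,0,0]},
    {"xyz": [0,0,0],"turn": [0,0,0]}
  ]
}}

```text
clock: 10.15
eef_pos: [613.1, -13.2, 67.9]
eef_rot: [3.141, 0.005, 1.442]
wrist_force: [0.8, -25.0, -2.4]
finger_gap: 21.0
```

```bash
python3 snap.py 10
```

```text
10.2 [613.12370673 -13.24209445  67.9379155 ] [  0.23543873 -24.74037644  -2.61651926]
```

View pics/scene10.png

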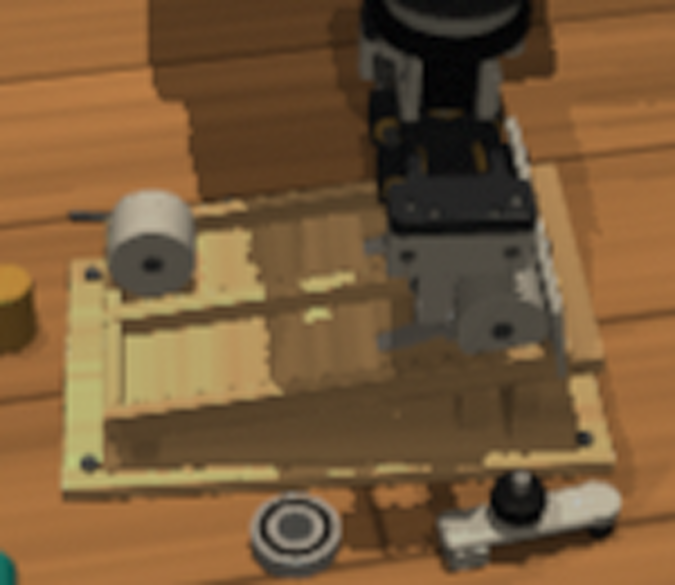

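The push has met a hard stop at 25 N. The end hole at (296.6, 213.3) gives gutter x≈205, so the blank is at the end stop. I'll back off slowly.

Call:
{"op": "arm_command", "data": {
  "deltas": [
    {"xyz": [-0.0002,-0.002,-0.0002],"turn": [0,0,0]},
    {"xyz": [-0.0002,-0.002,-0.0002],"turn": [0,0,0]},
    {"xyz": [-0.0002,-0.002,-0.0003],"turn": [0,0,0]},
    {"xyz": [-0.0002,-0.002,0],"turn": [0,0,0]},
    {"xyz": [-0.0002,-0.002,0],"turn": [0,0,0]},
    {"xyz": [-0.0004,-0.003,0],"turn": [0,0,0]},
    {"xyz": [-0.0004,-0.003,0],"turn": [0,0,0]},
    {"xyz": [-0.0008,-0.006,0],"turn": [0,0,0]}
  ]
}}

```text
clock: 11.2
eef_pos: [610.6, -31.7, 67.6]
eef_rot: [3.142, -0.0, 1.443]
wrist_force: [-0.3, -0.9, 0.8]
finger_gap: 20.9
```

```bash
python3 snap.py 11
```

```text
11.25 [610.48828134 -32.5010567   67.5718694 ] [-0.11398055 -1.39096371  0.11127928]
```

View pics/scene11.png

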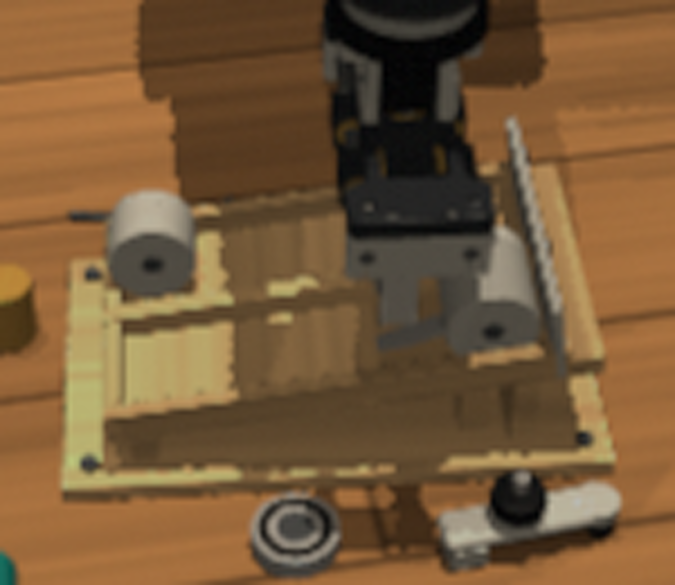

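Call:
{"op": "arm_command", "data": {
  "deltas": [
    {"xyz": [-0.001,-0.008,0],"turn": [0,0,0]},
    {"xyz": [0,0,0.02],"turn": [0,0,0]},
    {"xyz": [0,0,0.04],"turn": [0,0,0]},
    {"xyz": [0,0,0.04],"turn": [0,0,0]},
    {"xyz": [0,-0.02,0.04],"turn": [0,0,0]},
    {"xyz": [-0.02,-0.04,0],"turn": [0,0,0]},
    {"xyz": [-0.02,-0.04,0],"turn": [0,0,0]},
    {"xyz": [-0.03,-0.04,0],"turn": [0,0,0]},
    {"xyz": [-0.03,-0.04,0],"turn": [0,0,0]},
    {"xyz": [-0.03,-0.04,0],"turn": [0,0,0]},
    {"xyz": [-0.03,-0.04,0],"turn": [0,0,0]},
    {"xyz": [-0.03,-0.04,0],"turn": [0,0,0]}
  ]
}}

```text
clock: 12.75
eef_pos: [418.2, -340.9, 207.7]
eef_rot: [3.141, 0.0, 1.443]
wrist_force: [0.8, -1.0, 0.1]
finger_gap: 21.0
```

```bash
python3 snap.py 12
python3 - <<'E'
from cell import *
import cv2
cv2.imwrite("pics/top12.png",cv2.cvtColor(camera("top")["color"],cv2.COLOR_RGB2BGR))
cv2.imwrite("pics/scene12f.png",cv2.cvtColor(camera("scene")["color"],cv2.COLOR_RGB2BGR))
import ov
ov.draw('top','pics/top12.png','pics/ovt12.png',(200,130),(150,120),bx=201)
E
```

```text
12.8 [ 415.34413922 -344.62903764  207.65021408] [-2.27522906 -2.89466712  0.28810148]
```

View pics/scene12.png

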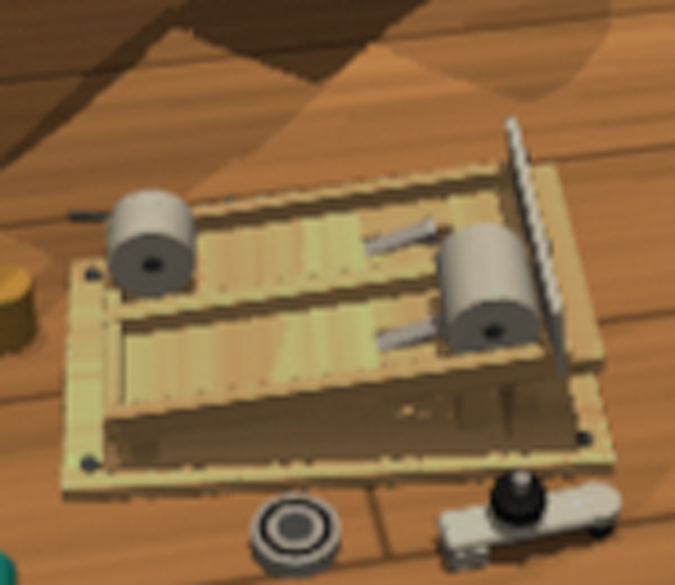

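View pics/ovt12.png

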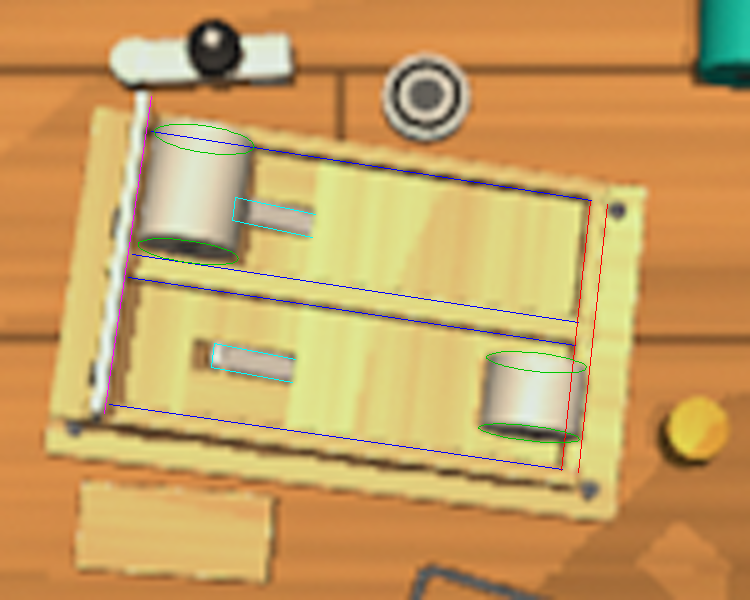

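View pics/scene12f.png

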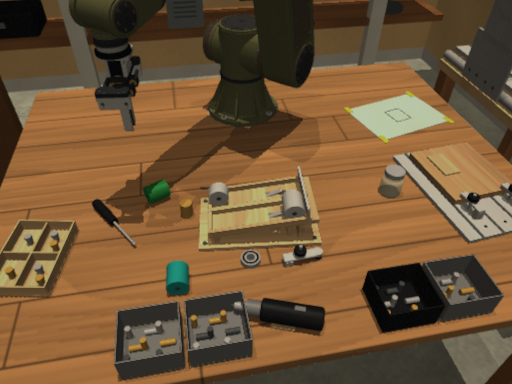

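Run:
```python
from cell import *
print(sign_off())
```

```text
the job is handed in; nothing more can be done
None
```

The longer blank is up at the end stop in its own lane (the right one), held by the sprung catch, and I've handed the job in. I rolled it up with both fingertips behind it and didn't lift it.

**The push:** At the end stop it met a firm 25 N, with the blank's centre at gutter x ≈ 205 mm.

**Last checks:**
- **Blank:** after I let go, it settled to x ≈ 201 mm, the allowed 4 mm back. It was in the same place about 1.5 s later, in both the scene and top views.
- **Catch:** the part I could see looks as raised as the left lane's. Its square end is hidden by the blank, so I judged it from that and from the blank staying put.
- **Everything else:** the shorter blank and the other bench items look unmoved, and the arm is clear. The job took about 13 s.

**What went wrong or disagreed:**
- **First push:** the fingertips touched too high on the blank, about 17 mm above its centre, with about 10 N of vertical force. I stopped after about 13 mm and let it roll back to the lip. I then lowered the tool about 25 mm, after which it rolled with 4 N or less until it met the stop.
- **Fingertip height:** the picture and the contact both put the fingertips about 20 mm higher than the stated 11 mm ahead of the TCP. I didn't find out why.
- **Refused call:** one move was refused because I left out the "turn" fields. The arm did not move.

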